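Return the bur cup to the free compartment

ROBOT

A 6-joint arm with a two-finger parallel gripper is mounted at the origin on a cart in front of the work surface, level with it; the furniture and walls round the work are solid. World frame = base frame: x ahead of the robot, y to its left, z up, the work surface at z = 0. Lengths are in m, angles in rad, forces in N, time in s.
With the tool pointing down it reaches from about 0.4 to 0.925 m from the base axis. Payload 3.4 kg.
Tool frame: the origin (TCP) lies midway between the tips of the shut fingers; the grasp point (between the pads) lies 19 mm behind it; z points along the fingers, y is the direction in which the jaws open and shut (so a half turn about z gives the same grasp; the last joint's range is limited). The gripper opens to 85 mm and grips with 20 to 120 N. Pads are 22 mm wide; open, the fingers measure 114 mm over their backs; the gripper's body (76 mm by 85 mm) begins 54 mm behind the grasp point. The pads swing forward as they close: fully open they stand 13 mm farther back than shut.
Start: joints at [-1.329, 0.307, 1.506, -0, 1.328, -0.073], TCP at [0.178, -0.547, 0.194] pointing down, gripper open.
Joint ranges: [-3.12, 3.12], [-1.05, 2.28], [0.14, 2.33], [-1.42, 4.57], [0.1, 2.73], [-2.68, 2.68]. Speed limits (rad/s): [2.57, 2.57, 3.14, 3.14, 3.14, 3.14].

INTERFACE

Orientations are given as a unit quaternion [w, x, y, z].
In Python, from station import sensors, eyes, ticket gives the robot as it stands.
- The arm moves only by the shell command python3 -m creep 'ROWS' [FORCE]. ROWS is JSON, a list of rows, each an object of numbers: "tx", "ty", "tz": the shift along the tool's x, y, z in m; "ax", "ay", "az": the turn, a rotation vector about the tool's x, y, z in rad; "jaw": the closure, from -1 (fully open) to 1 (shut). In form: [{"tx": .., "ty": .., "tz": .., "ax": .., "ay": .., "az": .., "jaw": ..}, ...]. A call has 1 to 12 rows; each row is the pose to reach, as a shift and turn from the pose commanded when the call began, along the tool's axes at that moment; what a row does not reach only later rows make up. A row lasts 1/10 s, in which the tool goes at most 50 mm and 8.59 degrees, less where a joint would pass 70% of its speed; a pose out of reach is approached as far as the arm can. A call with a gripper value outside its range is refused whole. The fingers move at their own pace and stop on an object; FORCE is the grip in N (left out, the last holds). Time passes only in rows, so rows that repeat a pose let the fingers close. It gives the time, the measured TCP pose, the force and the opening at its end, in the units of the state.
- sensors.sense(): the state, without advancing time (a new reading comes with each control period).
- eyes.get_image(name): name is "scene" or "top"; returns the picture (384x512x3 uint8, red, green, blue); there is no depth.
- eyes.calibration(name): a dict with "mtx" (3x3 intrinsics, pixels), "dist" ([k1, k2, p1, p2, k3] as OpenCV has them; the pictures are not rectified), "view" (4x4, takes a point from world to camera coordinates). Camera axes: x right, y down, z forward; pixel columns grow to the right and rows downward; lengths in m; the calibration is good to about 2 mm. A picture is of the moment at which its call begins. calibration takes no time and is no camera call.
- ticket.job_done(): hands the job in, once; it reports no verdict.
The state is a dict: "time": time; "joint_pos": joint angles; "qvel": joint speeds; "effort": joint torques, N m; "ee_pos": TCP position; "tool_rot": TCP orientation; "contact_force": force on the tool from outside, world axes, zero at the start; "moment": the same for the moment, N m; "gripper_width": finger opening in m.
Only numpy, scipy, OpenCV 4.12 (cv2) and the standard library are available. Lean on these libraries where they do the work, as an engineer would, in place of code of your own. Each camera call takes 0.05 s, during which the arm holds its last target.

TASK

Two of the three little paper cups of burs stand in the wooden tray and the third stands out on the bench. Put the third cup upright into whichever compartment of the tray is empty, standing flat on its floor, and leave the other two cups standing in theirs.

Things in the scene. Friction and masses are not known exactly. Their poses are not given: they have to be found in the camera images.
- cup_tray: Low wooden tray fixed to the bench, 64 x 184 x 12 mm, with three equal open square compartments in a row along its own y axis. Each compartment is 56 x 56 mm inside with 4 mm walls and a cork-lined floor 4 mm above the bench; the walls' tops are 12 mm above the bench. Origin at the centre of its underside, x across the row, y along the row, z up; compartment centres lie at y = -60, 0 and +60 mm, x = 0. Where the tray lies, how it is turned and which compartment is empty vary.
- bur_cup_3_center (a point): The cup to put away: a small white paper cup with red bands, full of burs whose tips stick out, standing on the bench (not in the tray). Round and stiff, 34 mm across the rim, 28 mm across the foot, wall 29 mm high (grasp it there); with the burs 49 mm high, 64 g or a little off. This point is on its axis, 24.5 mm above its underside; z up along the axis. A glass jar and a small bottle stand in line with it, about 75 mm or more away centre to centre along y, in varying order.
- bur_cup_1_center (a point): A cup of the same kind (33 mm across, wall 30 mm high, 51 mm with its burs), standing loose in one compartment of the tray within 5 mm of its centre. This point is on its axis, 25.5 mm above its underside; z up.
- bur_cup_2_center (a point): A cup of the same kind (31 mm across, wall 28 mm high, 50 mm with its burs), standing loose in another compartment of the tray within 5 mm of its centre. This point is on its axis, 25 mm above its underside; z up.
Not all that is in view belongs to the job. What is shaped like the part that bears bur_cup_1_center but green or purple is not meant.

How it is judged:
By the outcome, as a careful person would: the job done as asked, in the order asked, and still so for the second after the job is handed in, with the robot touching nothing.
It also fails if it takes over 37 s, if anything falls off the work surface, if the arm or the gripper's body presses on something with over 40 N, if the wrist force passes 120 N, or if a joint passes its speed limit or range.

## Working session

There is one attempt and no reset: what is moved stays moved. The work goes in short steps, Python scripts to look and compute and a shell command to move; the robot and the scene stay as the last step left them, time stands still between calls to the robot, and variables do not carry over. Pictures are saved under pics/ and viewed, and the job is handed in when it is done.

```bash
mkdir -p pics; ls; python3 - <<'E'
from station import sensors, eyes
import cv2
s=sensors.sense(); print(s['time'],s['ee_pos'],s['tool_rot'],s['gripper_width'])
for n in("scene","top"):
    cv2.imwrite(f"pics/{n}0.png",eyes.get_image(n)[:,:,::-1])
    c=eyes.calibration(n); print(n,c)
E
```

```text
pics
0.0 [ 0.17777797 -0.54600535  0.19318742] [-1.01943691e-03  9.87642694e-01  1.56719043e-01 -1.02491144e-04] 0.0854392208292057
scene {'mtx': array([[487.30433754,   0.        , 254.53298081],
       [  0.        , 487.30433754, 191.65477268],
       [  0.        ,   0.        ,   1.        ]]), 'dist': array([-0.19461498,  0.        ,  0.        ,  0.        ,  0.        ]), 'view': array([[-0.67017649, -0.74201961, -0.01644269,  0.38242658],
       [-0.3336361 ,  0.32097463, -0.8863759 ,  0.19865129],
       [ 0.66298599, -0.58854242, -0.46267418,  0.55913027],
       [ 0.        ,  0.        ,  0.        ,  1.        ]])}
top {'mtx': array([[431.83638734,   0.        , 260.76947842],
       [  0.        , 431.83638734, 183.69934897],
       [  0.        ,   0.        ,   1.        ]]), 'dist': array([-0.14163271,  0.        ,  0.        ,  0.        ,  0.        ]), 'view': array([[ 2.24556412e-02, -9.99735545e-01,  4.95826412e-03,
         3.95076233e-02],
       [-9.83005136e-01, -2.29831556e-02, -1.82133681e-01,
         5.24733282e-01],
       [ 1.82199471e-01, -7.84070493e-04, -9.83261277e-01,
         8.13790909e-01],
       [ 0.00000000e+00,  0.00000000e+00,  0.00000000e+00,
         1.00000000e+00]])}
```

View pics/scene0.png

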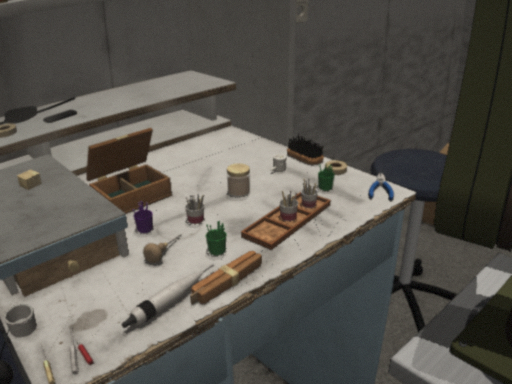

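View pics/top0.png

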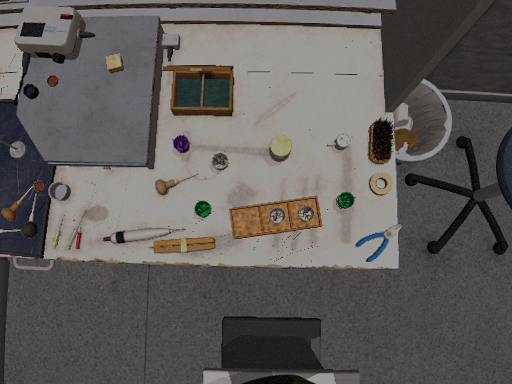

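The scene view shows white/red-banded cups at (195,210), (289,207) and (309,193). The first is on the bench and the other two are in the tray.

Candidates for cup 3 in the top view:
- White cup at (220,161), on the bench. This one fits.
- Purple at (181,144) and green at (204,209) and (345,200), all excluded by colour.
- White cups at (277,215) and (306,213), already in the tray.
- Jar at (280,148) and bottle at (342,142).

The empty compartment is the left one, around (246,221). I'll check with a close crop.

```bash
python3 - <<'E'
import cv2,numpy as np
t=cv2.imread("pics/top0.png");s=cv2.imread("pics/scene0.png")
a=cv2.resize(t[130:245,160:330],None,fx=4,fy=4,interpolation=cv2.INTER_CUBIC)
b=cv2.resize(s[150:260,130:340],None,fx=3.5,fy=3.5,interpolation=cv2.INTER_CUBIC)
cv2.imwrite("pics/ct.png",a);cv2.imwrite("pics/cs.png",b)
E
```

```text
(no output)
```

View pics/ct.png

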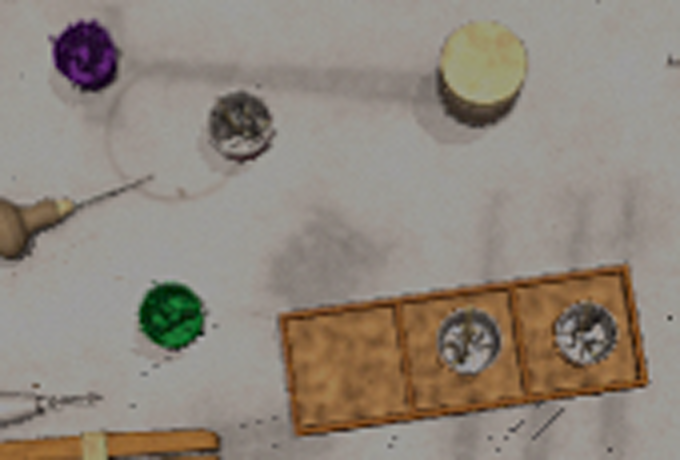

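View pics/cs.png

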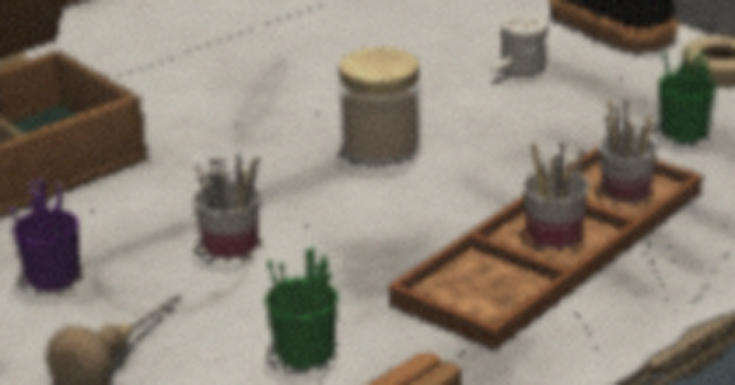

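The crop confirms the choice: cup 3 is at crop (241,126), white with a red band. The left compartment, around crop (347,368), is empty. Next I'll measure positions.

```bash
cat > h.py <<'E'
import cv2,numpy as np
from station import sensors, eyes
from scipy.spatial.transform import Rotation as R
def ray(n,p):
    c=eyes.calibration(n); q=cv2.undistortPoints(np.array([[p]],float),c['mtx'],c['dist'])[0,0]
    V=c['view']; Rm=V[:3,:3]; o=-Rm.T@V[:3,3]; return o,Rm.T@np.r_[q,1]
def onz(n,p,z):
    o,d=ray(n,p); return (o+d*(z-o[2])/d[2])
def proj(n,P):
    c=eyes.calibration(n);V=c['view'];r,_=cv2.Rodrigues(V[:3,:3]);return cv2.projectPoints(np.array(P,float).reshape(-1,3),r,V[:3,3],c['mtx'],c['dist'])[0][:,0]
def rot():
    q=sensors.sense()['tool_rot']; return R.from_quat([q[1],q[2],q[3],q[0]]).as_matrix()
E
python3 - <<'E'
from h import *
np.set_printoptions(precision=4,suppress=True)
t=cv2.imread("pics/top0.png");hsv=cv2.cvtColor(t,cv2.COLOR_BGR2HSV)
m=cv2.inRange(hsv,(5,90,40),(22,255,255)); m[:190]=0;m[245:]=0;m[:,:228]=0;m[:,325:]=0
m=cv2.morphologyEx(m,cv2.MORPH_CLOSE,np.ones((5,5)))
c=max(cv2.findContours(m,0,2)[0],key=cv2.contourArea)
rect=cv2.minAreaRect(c);bx=cv2.boxPoints(rect);print(rect,bx.tolist())
W=np.array([onz("top",p,0.012) for p in bx]);print(W,[np.linalg.norm(W[i]-W[(i+1)%4]) for i in range(4)])
cen=W.mean(0)[:2]
e=[W[(i+1)%4]-W[i] for i in range(4)]; l=max(e,key=np.linalg.norm)[:2]; l=l/np.linalg.norm(l); l*=np.sign(l[1])
print("tray",cen,l,"yaw",np.degrees(np.arctan2(-l[0],l[1])),"empty",cen+.06*l, "others",cen,cen-.06*l)
s=lambda x,y:(130+(x+.5)/3.5-.5,150+(y+.5)/3.5-.5); T=lambda x,y:(160+(x+.5)/4-.5,130+(y+.5)/4-.5)
print("cup3 top rim",onz("top",T(241,127),.029),"scene rim",onz("scene",s(228,204),.029),"scene foot",onz("scene",s(229,245),.0))
print("tray corners scene near",onz("scene",s(392,290),.012),onz("scene",s(497,333),.012))
print("purple",onz("top",T(86,57),.03),"green",onz("top",T(172,316),.03),"jar",onz("top",T(483,65),.05),"c1",onz("top",T(470,342),.033),"c2",onz("top",T(585,334),.033))
print(rot(), sensors.sense()['ee_pos'])
E
```

```text
((275.239990234375, 217.18002319335938), (31.25411605834961, 89.23686981201172), 81.8698959350586) [[228.8599853515625, 208.02001953125], [317.1999816894531, 195.4000244140625], [321.6199951171875, 226.34002685546875], [233.27999877929688, 238.96002197265625]]
[[ 0.4779  0.1161  0.012 ]
 [ 0.5084 -0.0662  0.012 ]
 [ 0.4443 -0.0754  0.012 ]
 [ 0.4146  0.1049  0.012 ]] [np.float64(0.18487969371988533), np.float64(0.06479009025846419), np.float64(0.182781128779656), np.float64(0.06428162223384329)]
tray [0.4613 0.0198] [-0.1652  0.9863] yaw 9.50634519017696 empty [0.4514 0.079 ] others [0.4613 0.0198] [ 0.4712 -0.0393]
cup3 top rim [0.5721 0.1369 0.029 ] scene rim [0.5689 0.1402 0.029 ] scene foot [0.5774 0.1361 0.    ]
tray corners scene near [0.4738 0.1158 0.012 ] [0.4137 0.1051 0.012 ]
purple [0.6076 0.2194 0.03  ] green [0.4731 0.1679 0.03  ] jar [0.6022 0.0135 0.05  ] c1 [0.4631 0.0173 0.033 ] c2 [ 0.4684 -0.0406  0.033 ]
[[ 0.9509  0.3096 -0.0004]
 [ 0.3096 -0.9509  0.0018]
 [ 0.0002 -0.0019 -1.    ]] [ 0.1779 -0.5461  0.1933]
```

The measurements agree with the known sizes: the tray comes out at 184×64 mm, and the two views of cup 3 agree within 5 mm at about (0.572, 0.137). The empty compartment is at (0.451, 0.079), with yaw 9.5°. I'll set the jaws along the tray's x axis and move above the cup.

```bash
python3 -m creep '[{"tx":0.586,"ty":-0.528,"tz":0.06,"az":-1.422,"jaw":-0.5},{"tx":0.586,"ty":-0.528,"tz":0.06,"az":-1.422,"jaw":-0.5},{"tx":0.586,"ty":-0.528,"tz":0.06,"az":-1.422,"jaw":-0.5},{"tx":0.586,"ty":-0.528,"tz":0.06,"az":-1.422,"jaw":-0.5},{"tx":0.586,"ty":-0.528,"tz":0.06,"az":-1.422,"jaw":-0.5},{"tx":0.586,"ty":-0.528,"tz":0.06,"az":-1.422,"jaw":-0.5},{"tx":0.586,"ty":-0.528,"tz":0.06,"az":-1.422,"jaw":-0.5},{"tx":0.586,"ty":-0.528,"tz":0.06,"az":-1.422,"jaw":-0.5},{"tx":0.586,"ty":-0.528,"tz":0.06,"az":-1.422,"jaw":-0.5},{"tx":0.586,"ty":-0.528,"tz":0.06,"az":-1.422,"jaw":-0.5},{"tx":0.586,"ty":-0.528,"tz":0.06,"az":-1.422,"jaw":-0.5},{"tx":0.586,"ty":-0.528,"tz":0.06,"az":-1.422,"jaw":-0.5}]' 30
cat >> h.py <<'E'
def go(P,yaw=None):
    "shift in tool axes to world P; az so that tool y points at yaw deg (mod 180)"
    s=sensors.sense();M=rot();d=M.T@(np.array(P)-s['ee_pos']);out=d.round(4).tolist()
    if yaw is not None:
        a=np.degrees(np.arctan2(M[1,1],M[0,1])); e=(yaw-a+90)%180-90; out.append(round(-np.radians(e),4))
    tilt=M[:,2]; print(round(s['time'],2),s['ee_pos'].round(4),'zaxis',tilt.round(4),'w',round(s['gripper_width'],4),'F',np.round(s['contact_force'],1),'move',out)
E
python3 -c "
from h import *
go([.572,.137,.11],9.5)"
```

```text
0.1 [ 0.1779 -0.5461  0.1933] zaxis [-4.0e-04  1.8e-03 -1.0e+00] w 0.0853 F [0.8 0.7 0.9] move [0.5862, -0.5273, 0.0844, np.float64(-1.4218)]validation failed for argument at $[0]...
```

```bash
python3 -m creep '[{"tx":0.586,"ty":-0.528,"tz":0.06,"ax":0,"ay":0,"az":-1.422,"jaw":-0.5}]' 30; python3 -m creep --help | head -30
```

```text
time: 0.2
ee_pos: [0.2017, -0.5088, 0.1902]
tool_rot: [0.002, 0.973, 0.23, -0.001]
contact_force: [1.3, 0.4, 0.9]
gripper_width: 0.0735invalid input: not JSON, or not a number
```

All seven keys are required, so I'll continue with full rows.

```bash
python3 -c "
from h import *
go([.572,.137,.12],9.5)"
```

```text
0.2 [ 0.2017 -0.5088  0.1902] zaxis [-4.0e-04 -5.2e-03 -1.0e+00] w 0.0735 F [1.3 0.4 0.9] move [0.6201, -0.4124, 0.0667, np.float64(-1.2732)]
```

```bash
python3 -m creep '[{"tx":0.62,"ty":-0.412,"tz":0.067,"ax":0,"ay":0,"az":-1.273,"jaw":-0.5},{"tx":0.62,"ty":-0.412,"tz":0.067,"ax":0,"ay":0,"az":-1.273,"jaw":-0.5},{"tx":0.62,"ty":-0.412,"tz":0.067,"ax":0,"ay":0,"az":-1.273,"jaw":-0.5},{"tx":0.62,"ty":-0.412,"tz":0.067,"ax":0,"ay":0,"az":-1.273,"jaw":-0.5},{"tx":0.62,"ty":-0.412,"tz":0.067,"ax":0,"ay":0,"az":-1.273,"jaw":-0.5},{"tx":0.62,"ty":-0.412,"tz":0.067,"ax":0,"ay":0,"az":-1.273,"jaw":-0.5},{"tx":0.62,"ty":-0.412,"tz":0.067,"ax":0,"ay":0,"az":-1.273,"jaw":-0.5},{"tx":0.62,"ty":-0.412,"tz":0.067,"ax":0,"ay":0,"az":-1.273,"jaw":-0.5},{"tx":0.62,"ty":-0.412,"tz":0.067,"ax":0,"ay":0,"az":-1.273,"jaw":-0.5},{"tx":0.62,"ty":-0.412,"tz":0.067,"ax":0,"ay":0,"az":-1.273,"jaw":-0.5},{"tx":0.62,"ty":-0.412,"tz":0.067,"ax":0,"ay":0,"az":-1.273,"jaw":-0.5},{"tx":0.62,"ty":-0.412,"tz":0.067,"ax":0,"ay":0,"az":-1.273,"jaw":-0.5}]' 30
python3 -c "
from h import *
go([.572,.137,.12],9.5)"
```

```text
time: 1.4
ee_pos: [0.5, 0.0172, 0.1362]
tool_rot: [-0.0, 0.646, 0.764, -0.0]
contact_force: [0.1, -0.6, 0.9]
gripper_width: 0.0639
1.4 [0.5    0.0172 0.1362] zaxis [-3.e-04 -2.e-04 -1.e+00] w 0.0639 F [ 0.1 -0.6  0.9] move [0.1061, 0.091, 0.0161, np.float64(0.0016)]
```

```bash
python3 -m creep '[{"tx":0.106,"ty":0.091,"tz":0.016,"ax":0,"ay":0,"az":0.0016,"jaw":-0.5},{"tx":0.106,"ty":0.091,"tz":0.016,"ax":0,"ay":0,"az":0.0016,"jaw":-0.5},{"tx":0.106,"ty":0.091,"tz":0.016,"ax":0,"ay":0,"az":0.0016,"jaw":-0.5},{"tx":0.106,"ty":0.091,"tz":0.016,"ax":0,"ay":0,"az":0.0016,"jaw":-0.5},{"tx":0.106,"ty":0.091,"tz":0.016,"ax":0,"ay":0,"az":0.0016,"jaw":-0.5},{"tx":0.106,"ty":0.091,"tz":0.016,"ax":0,"ay":0,"az":0.0016,"jaw":-0.5}]' 30
python3 - <<'E'
from h import *
a=eyes.get_image("scene")[:,:,::-1];b=eyes.get_image("top")[:,:,::-1]
go([.572,.137,.011],9.5)
a=cv2.resize(a[100:270,110:310],None,fx=3,fy=3);b=cv2.resize(b[100:240,160:330],None,fx=3,fy=3)
cv2.imwrite("pics/s1.png",a);cv2.imwrite("pics/t1.png",b)
E
```

```text
time: 2.0
ee_pos: [0.5705, 0.134, 0.1201]
tool_rot: [-0.0, 0.646, 0.763, -0.001]
contact_force: [-1.0, -0.3, 0.1]
gripper_width: 0.0639
2.1 [0.5708 0.1336 0.1206] zaxis [-7.e-04 -4.e-04 -1.e+00] w 0.0642 F [ 0.1 -0.8  0.5] move [0.0032, 0.0018, 0.1096, np.float64(-0.0018)]
```

View pics/s1.png

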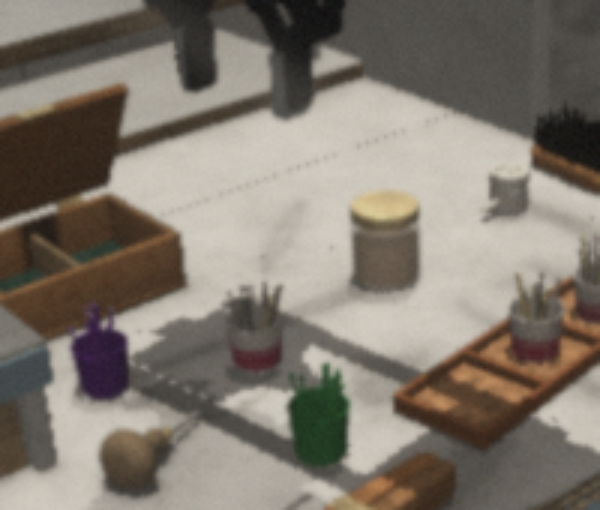

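View pics/t1.png

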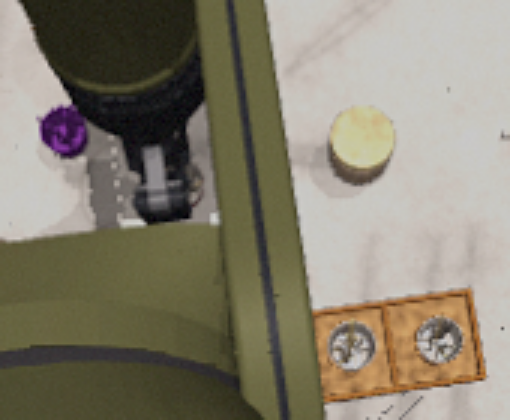

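```bash
python3 - <<'E'
from h import *
c=lambda p:(3*(p-[110,100]+.5)-.5).round(0)
print(c(proj("scene",[[.5708,.1336,.1206],[.5708,.1336,.128],[.572,.137,0],[.572,.137,.029],[.572,.137,.015]])))
a=cv2.imread("pics/s1.png");h=cv2.cvtColor(a,cv2.COLOR_BGR2HSV)
m=cv2.inRange(h,(150,60,30),(180,255,255))|cv2.inRange(h,(0,90,30),(3,255,255));m[:,:220]=0;m[:,290:]=0;m[:320]=0;m[390:]=0
ys,xs=np.nonzero(m);print(xs.min(),xs.max(),ys.min(),ys.max(),xs.mean(),ys.mean())
E
```

```text
[[251. 175.]
 [250. 162.]
 [260. 364.]
 [257. 321.]
 [258. 342.]]
232 279 348 369 256.67791842475384 358.9395218002813
```

```bash
python3 - <<'E'
from h import *
print(proj("top",[[.5708,.1336,.12],[.5708,.1336,.165]]), proj("scene",[[.5708,.1336,.1206]]))
s=lambda x,y:(110+(x+.5)/3-.5,100+(y+.5)/3-.5)
for z in(.12,.13,.165):print(z,onz("scene",s(197,84),z),onz("scene",s(291,110),z))
a=eyes.get_image("scene")[:,:,::-1];cv2.imwrite("pics/s2.png",cv2.resize(a[60:230,110:290],None,fx=4,fy=3.5))
b=eyes.get_image("top")[:,:,::-1];cv2.imwrite("pics/t2.png",cv2.resize(b[120:200,170:270],None,fx=6,fy=6))
E
```

```text
[[217.32032342 150.67641971]
 [214.92716253 144.08891187]] [[193.36082688 157.93268935]]
0.12 [0.71762132 0.0716556  0.12      ] [0.63609441 0.05681152 0.12      ]
0.13 [0.69377097 0.08652565 0.13      ] [0.61478335 0.07214391 0.13      ]
0.165 [0.61029476 0.13857082 0.165     ] [0.54019462 0.12580728 0.165     ]
```

View pics/s2.png

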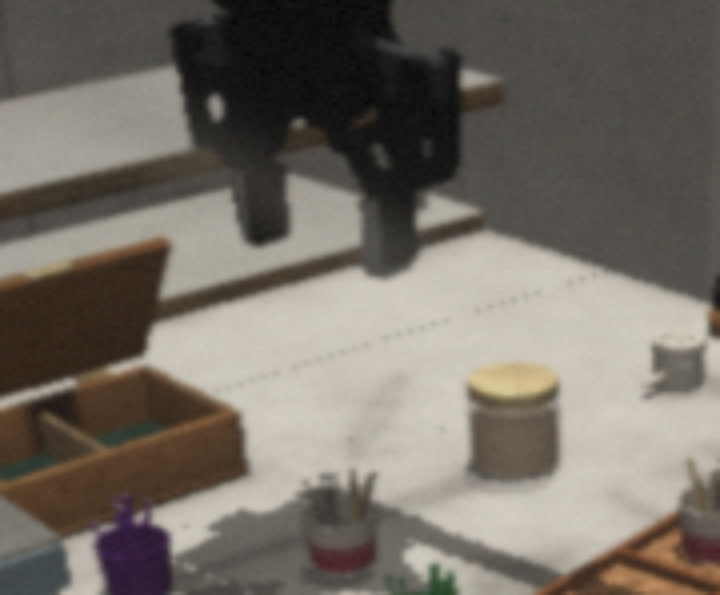

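View pics/t2.png

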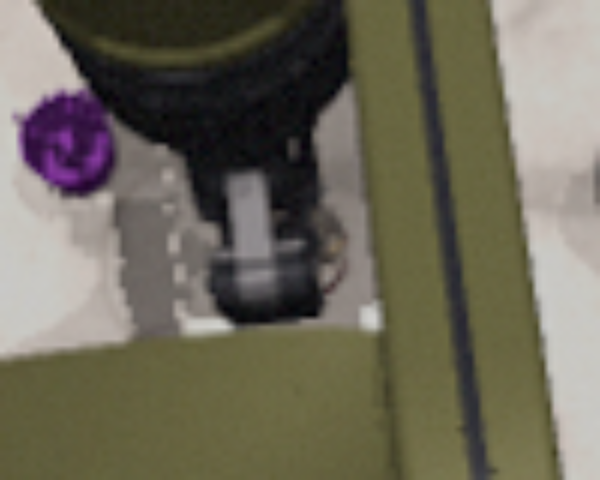

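Triangulating the fingertips puts them near (0.575, 0.132), correct in xy. They look about 40 mm higher than the reported TCP, so I'll descend partway and recheck.

```bash
python3 -m creep '[{"tx":0.003,"ty":0.002,"tz":0.03,"ax":0,"ay":0,"az":-0.0018,"jaw":-0.5},{"tx":0.003,"ty":0.002,"tz":0.06,"ax":0,"ay":0,"az":-0.0018,"jaw":-0.5},{"tx":0.003,"ty":0.002,"tz":0.07,"ax":0,"ay":0,"az":-0.0018,"jaw":-0.5},{"tx":0.003,"ty":0.002,"tz":0.07,"ax":0,"ay":0,"az":-0.0018,"jaw":-0.5}]' 30
python3 - <<'E'
from h import *
a=eyes.get_image("scene")[:,:,::-1]
go([.572,.137,.011],9.5)
a=cv2.resize(a[120:250,110:290],None,fx=4,fy=4);cv2.imwrite("pics/s3.png",a)
P=[[.572,.137,.05],[.572,.137,.09]];print((4*(proj("scene",P)-[110,120])).round())
E
```

```text
time: 2.6
ee_pos: [0.5715, 0.1372, 0.0492]
tool_rot: [-0.001, 0.646, 0.763, -0.001]
contact_force: [-0.4, -0.5, -0.0]
gripper_width: 0.064
2.65 [0.5729 0.1376 0.0505] zaxis [-1.e-03 -2.e-04 -1.e+00] w 0.064 F [ 0.  -0.4  1.2] move [-0.0004, -0.0009, 0.0395, np.float64(0.0006)]
[[337. 304.]
 [330. 220.]]
```

View pics/s3.png

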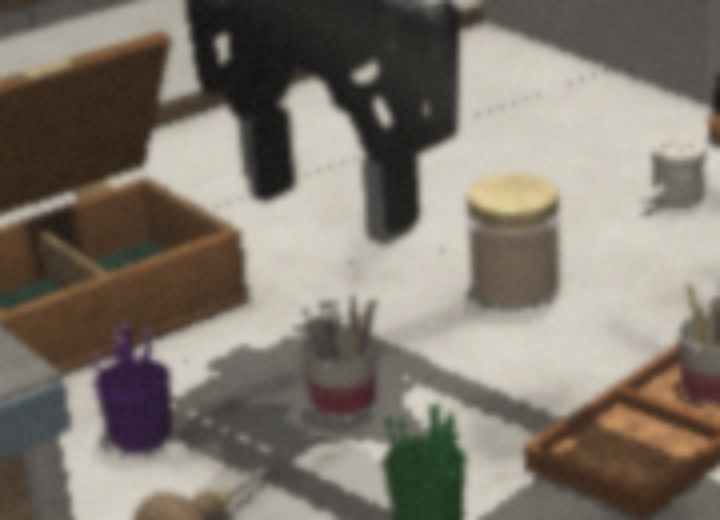

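The fingertip midpoint is at crop (330,212), which corresponds to z≈0.093 while the TCP reads 0.050. The ~43 mm offset persists. I'll go lower in small steps, watching force and image.

```bash
python3 -m creep '[{"tx":0,"ty":-0.001,"tz":0.015,"ax":0,"ay":0,"az":0,"jaw":-0.5},{"tx":0,"ty":-0.001,"tz":0.03,"ax":0,"ay":0,"az":0,"jaw":-0.5},{"tx":0,"ty":-0.001,"tz":0.038,"ax":0,"ay":0,"az":0,"jaw":-0.5},{"tx":0,"ty":-0.001,"tz":0.038,"ax":0,"ay":0,"az":0,"jaw":-0.5}]' 30
python3 - <<'E'
from h import *
a=eyes.get_image("scene")[:,:,::-1]
go([.572,.137,.011],9.5)
a=cv2.resize(a[120:250,110:290],None,fx=4,fy=4);cv2.imwrite("pics/s4.png",a)
P=[[.572,.137,.012],[.572,.137,.054]];print((4*(proj("scene",P)-[110,120])).round())
E
```

```text
time: 3.05
ee_pos: [0.5722, 0.1378, 0.0127]
tool_rot: [-0.0, 0.646, 0.764, -0.0]
contact_force: [0.1, -0.0, 0.1]
gripper_width: 0.0643
3.1 [0.5727 0.138  0.0132] zaxis [ 8.e-04  1.e-04 -1.e+00] w 0.064 F [-0.4 -0.9  0.1] move [-0.0008, -0.0008, 0.0022, np.float64(0.0012)]
[[344. 380.]
 [337. 296.]]
```

View pics/s4.png

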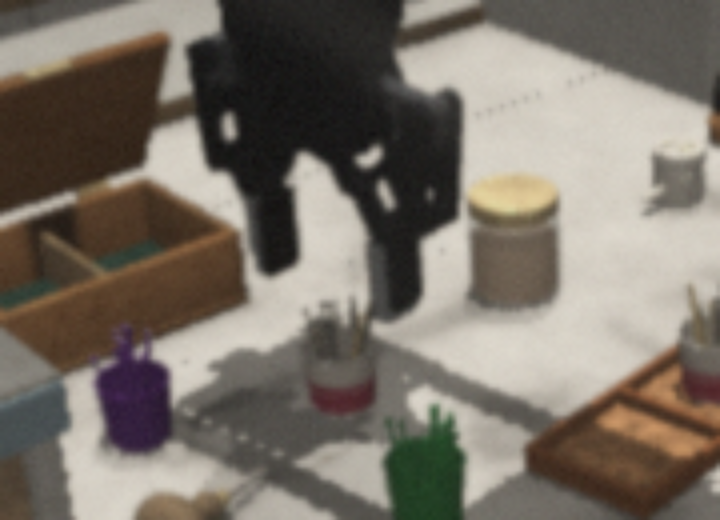

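```bash
python3 - <<'E'
from h import *
b=eyes.get_image("top")[:,:,::-1];cv2.imwrite("pics/t3.png",cv2.resize(b[120:210,170:270],None,fx=6,fy=6))
s=lambda x,y:(110+x/4,120+y/4)
for z in (.05,.056,.062):print(z,onz("scene",s(275,270),z),onz("scene",s(398,314),z))
print(6*(proj("top",[[.572,.137,.029],[.572,.137,.056],[.572-.035,.131,.056],[.572+.035,.143,.056]])-[170,120]))
E
```

```text
0.05 [0.6178023  0.13828232 0.05      ] [0.54663816 0.12357364 0.05      ]
0.056 [0.60758511 0.14458507 0.056     ] [0.53751283 0.13010207 0.056     ]
0.062 [0.59736792 0.15088782 0.062     ] [0.5283875  0.13663049 0.062     ]
[[298.94765488 248.47706191]
 [291.83824755 229.64913581]
 [305.55725523 332.79345742]
 [278.45611549 128.24983943]]
```

View pics/t3.png

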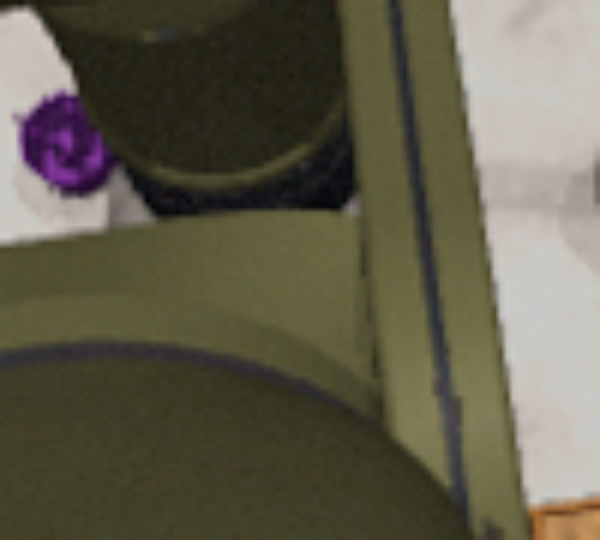

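The tips are at crop (275,270) and (398,314). At z=0.056 they are 71 mm apart and turned ~11°, so the real fingertips are ~43 mm above the reported TCP. I'll follow the image, and use the force reading as a guard.

```bash
python3 -m creep '[{"tx":0,"ty":-0.001,"tz":0.012,"ax":0,"ay":0,"az":0,"jaw":-0.5},{"tx":0,"ty":-0.001,"tz":0.022,"ax":0,"ay":0,"az":0,"jaw":-0.5},{"tx":0,"ty":-0.001,"tz":0.026,"ax":0,"ay":0,"az":0,"jaw":-0.5},{"tx":0,"ty":-0.001,"tz":0.026,"ax":0,"ay":0,"az":0,"jaw":-0.5}]' 30
python3 - <<'E'
from h import *
a=eyes.get_image("scene")[:,:,::-1]
go([.572,.137,.0],9.5)
a=cv2.resize(a[120:250,110:290],None,fx=4,fy=4);cv2.imwrite("pics/s5.png",a)
P=[[.572,.137,.0],[.572,.137,.029]];print((4*(proj("scene",P)-[110,120])).round())
E
```

```text
time: 3.55
ee_pos: [0.5701, 0.1376, -0.0147]
tool_rot: [-0.001, 0.646, 0.764, -0.001]
contact_force: [1.3, 1.2, 0.1]
gripper_width: 0.0639
3.6 [ 0.5707  0.1377 -0.0141] zaxis [-1.4e-03 -2.0e-04 -1.0e+00] w 0.0643 F [ 0.9 -0.4 -0.3] move [-0.001, 0.0012, -0.0141, np.float64(0.0014)]
[[346. 404.]
 [341. 347.]]
```

View pics/s5.png

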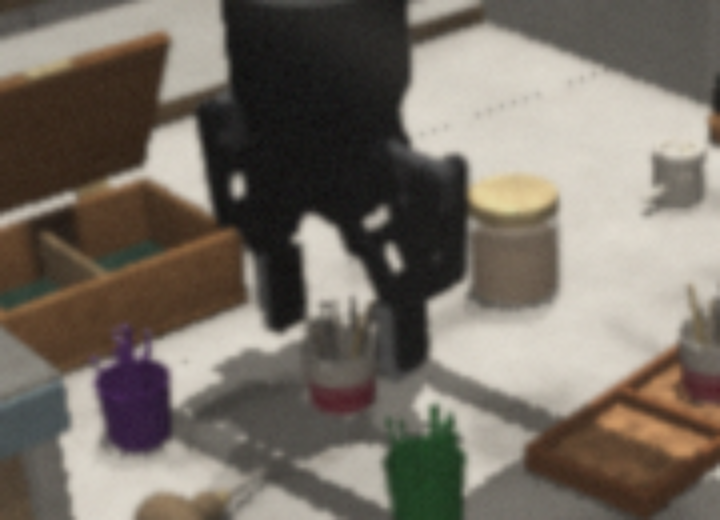

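Tip midpoint (344,350) corresponds to z≈0.028, straddling the cup with no contact force. I'll go 11 mm lower, then close gently.

```bash
python3 -m creep '[{"tx":-0.001,"ty":0,"tz":0.006,"ax":0,"ay":0,"az":0,"jaw":-0.5},{"tx":-0.001,"ty":0,"tz":0.011,"ax":0,"ay":0,"az":0,"jaw":-0.5},{"tx":-0.001,"ty":0,"tz":0.011,"ax":0,"ay":0,"az":0,"jaw":-0.4},{"tx":-0.001,"ty":0,"tz":0.011,"ax":0,"ay":0,"az":0,"jaw":-0.2},{"tx":-0.001,"ty":0,"tz":0.011,"ax":0,"ay":0,"az":0,"jaw":0},{"tx":-0.001,"ty":0,"tz":0.011,"ax":0,"ay":0,"az":0,"jaw":0.1}]' 25
python3 - <<'E'
from h import *
a=eyes.get_image("scene")[:,:,::-1]
go([.572,.137,.0],9.5)
a=cv2.resize(a[120:250,110:290],None,fx=4,fy=4);cv2.imwrite("pics/s6.png",a)
P=[[.572,.137,.0],[.572,.137,.015],[.572,.137,.029]];print((4*(proj("scene",P)-[110,120])).round())
E
```

```text
time: 4.2
ee_pos: [0.5718, 0.1369, -0.0242]
tool_rot: [0.0, 0.646, 0.764, 0.0]
contact_force: [0.4, 0.9, -0.3]
gripper_width: 0.0382
4.25 [ 0.5717  0.1369 -0.0242] zaxis [ 8.e-04  1.e-04 -1.e+00] w 0.0387 F [ 0.1 -0.3 -0.2] move [0.0001, 0.0003, -0.0242, np.float64(0.0014)]
[[346. 404.]
 [343. 375.]
 [341. 347.]]
```

View pics/s6.png

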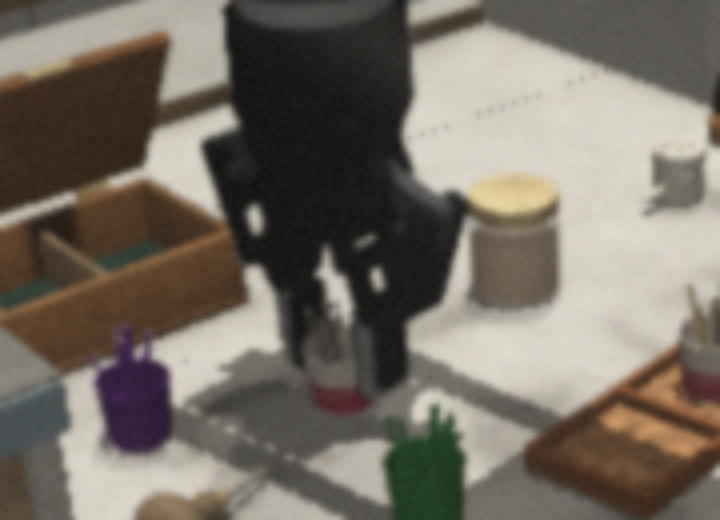

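The tip midpoint is at about (343,376), z≈0.014, with the cup between the pads. Closing and lifting.

```bash
python3 -m creep '[{"tx":0,"ty":0,"tz":0,"ax":0,"ay":0,"az":0,"jaw":0.3},{"tx":0,"ty":0,"tz":0,"ax":0,"ay":0,"az":0,"jaw":0.6},{"tx":0,"ty":0,"tz":0,"ax":0,"ay":0,"az":0,"jaw":1},{"tx":0,"ty":0,"tz":0,"ax":0,"ay":0,"az":0,"jaw":1},{"tx":0,"ty":0,"tz":0,"ax":0,"ay":0,"az":0,"jaw":1},{"tx":0,"ty":0,"tz":-0.02,"ax":0,"ay":0,"az":0,"jaw":1},{"tx":0,"ty":0,"tz":-0.04,"ax":0,"ay":0,"az":0,"jaw":1},{"tx":0,"ty":0,"tz":-0.06,"ax":0,"ay":0,"az":0,"jaw":1},{"tx":0,"ty":0,"tz":-0.06,"ax":0,"ay":0,"az":0,"jaw":1},{"tx":0,"ty":0,"tz":-0.06,"ax":0,"ay":0,"az":0,"jaw":1}]' 25
python3 - <<'E'
from h import *
a=eyes.get_image("scene")[:,:,::-1]
go([.4514,.079,.036],9.5)
a=cv2.resize(a[120:250,110:290],None,fx=4,fy=4);cv2.imwrite("pics/s7.png",a)
P=[[.572,.137,.06],[.572,.137,.075],[.572,.137,.089]];print((4*(proj("scene",P)-[110,120])).round())
E
```

```text
time: 5.25
ee_pos: [0.571, 0.1368, 0.0352]
tool_rot: [-0.0, 0.646, 0.764, -0.0]
contact_force: [-0.7, 0.2, -1.2]
gripper_width: 0.0322
5.3 [0.5704 0.1367 0.0346] zaxis [-1.7e-03 -3.0e-04 -1.0e+00] w 0.0322 F [-1.1 -0.3 -0.4] move [-0.0371, -0.1269, -0.0012, np.float64(0.0014)]
[[336. 283.]
 [333. 252.]
 [331. 222.]]
```

View pics/s7.png

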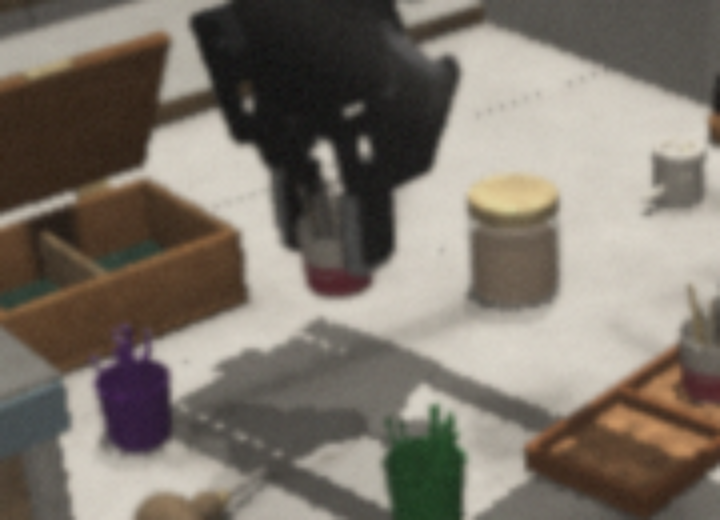

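The cup is gripped at 32 mm width and upright. Its foot is at (337,285), matching the expected bottom at z≈0.06. Moving over the empty compartment.

```bash
python3 -m creep '[{"tx":-0.010,"ty":-0.03,"tz":-0.006,"ax":0,"ay":0,"az":0.0014,"jaw":1},{"tx":-0.020,"ty":-0.065,"tz":-0.006,"ax":0,"ay":0,"az":0.0014,"jaw":1},{"tx":-0.03,"ty":-0.1,"tz":-0.006,"ax":0,"ay":0,"az":0.0014,"jaw":1},{"tx":-0.037,"ty":-0.127,"tz":-0.006,"ax":0,"ay":0,"az":0.0014,"jaw":1},{"tx":-0.037,"ty":-0.127,"tz":-0.006,"ax":0,"ay":0,"az":0.0014,"jaw":1},{"tx":-0.037,"ty":-0.127,"tz":-0.006,"ax":0,"ay":0,"az":0.0014,"jaw":1},{"tx":-0.037,"ty":-0.127,"tz":-0.006,"ax":0,"ay":0,"az":0.0014,"jaw":1}]' 25
python3 - <<'E'
from h import *
a=eyes.get_image("scene")[:,:,::-1]
go([.4514,.079,-0.0],9.5)
a=cv2.resize(a[130:260,180:350],None,fx=4,fy=4);cv2.imwrite("pics/s8.png",a)
P=[[.4514,.079,.0645],[.4514,.079,.004]];print((4*(proj("scene",P)-[180,130])).round())
E
```

```text
time: 6.0
ee_pos: [0.4536, 0.0794, 0.0412]
tool_rot: [0.0, 0.646, 0.763, 0.0]
contact_force: [0.2, 0.1, -0.5]
gripper_width: 0.0322
6.05 [0.4538 0.0795 0.0413] zaxis [ 1.1e-03  2.0e-04 -1.0e+00] w 0.0322 F [-0.3 -0.3 -0.6] move [-0.0001, -0.0025, 0.0413, np.float64(0.0001)]
[[349. 287.]
 [349. 414.]]
```

View pics/s8.png

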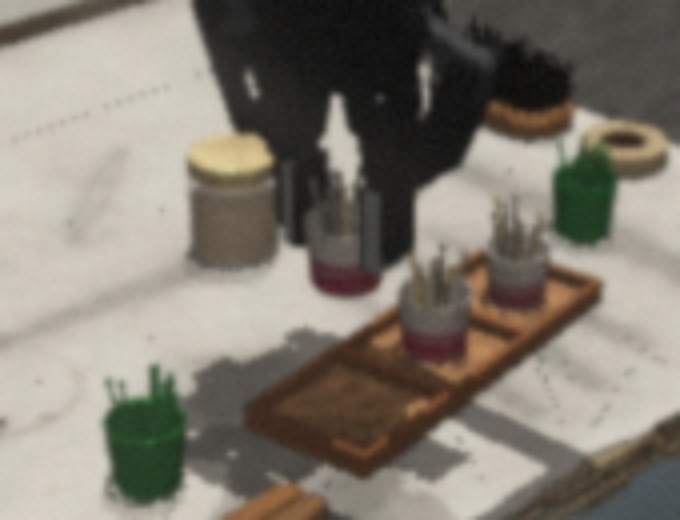

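The foot is at (345,283), against (349,287) predicted for the target, so it lines up over the empty compartment. Lowering to just above the wall tops.

```bash
python3 -m creep '[{"tx":0,"ty":-0.0025,"tz":0.015,"ax":0,"ay":0,"az":0,"jaw":1},{"tx":0,"ty":-0.0025,"tz":0.03,"ax":0,"ay":0,"az":0,"jaw":1},{"tx":0,"ty":-0.0025,"tz":0.045,"ax":0,"ay":0,"az":0,"jaw":1},{"tx":0,"ty":-0.0025,"tz":0.05,"ax":0,"ay":0,"az":0,"jaw":1},{"tx":0,"ty":-0.0025,"tz":0.05,"ax":0,"ay":0,"az":0,"jaw":1},{"tx":0,"ty":-0.0025,"tz":0.05,"ax":0,"ay":0,"az":0,"jaw":1}]' 25
python3 - <<'E'
from h import *
a=eyes.get_image("scene")[:,:,::-1]
go([.4514,.079,-0.0195],9.5)
a=cv2.resize(a[130:260,180:350],None,fx=4,fy=4);cv2.imwrite("pics/s9.png",a)
P=[[.4514,.079,.0155],[.4514,.079,.004]];print((4*(proj("scene",P)-[180,130])).round())
E
```

```text
time: 6.65
ee_pos: [0.4506, 0.079, -0.0083]
tool_rot: [0.0, 0.646, 0.763, 0.0]
contact_force: [0.0, 0.3, 0.5]
gripper_width: 0.0323
6.7 [ 0.4507  0.079  -0.0081] zaxis [ 1.1e-03  1.0e-04 -1.0e+00] w 0.0319 F [-0.8 -0.9 -0.6] move [-0.0001, 0.0007, 0.0114, np.float64(0.0002)]
[[349. 391.]
 [349. 414.]]
```

View pics/s9.png

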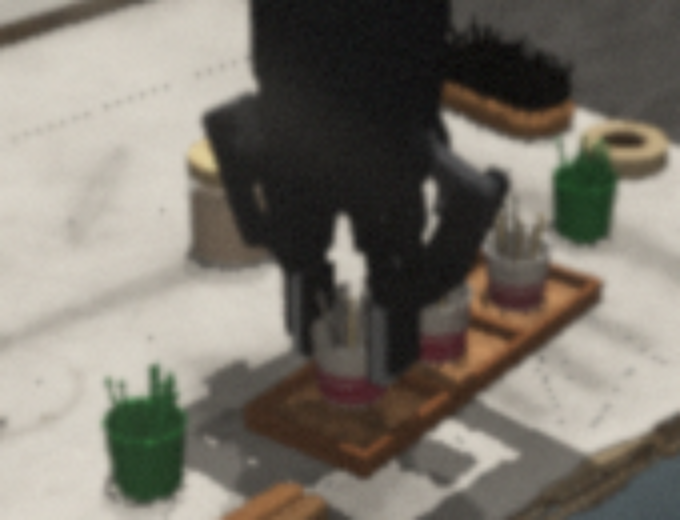

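```bash
python3 -m creep '[{"tx":0,"ty":0,"tz":0.005,"ax":0,"ay":0,"az":0,"jaw":1},{"tx":0,"ty":0,"tz":0.009,"ax":0,"ay":0,"az":0,"jaw":1},{"tx":0,"ty":0,"tz":0.011,"ax":0,"ay":0,"az":0,"jaw":1},{"tx":0,"ty":0,"tz":0.012,"ax":0,"ay":0,"az":0,"jaw":1},{"tx":0,"ty":0,"tz":0.012,"ax":0,"ay":0,"az":0,"jaw":1}]' 25
python3 - <<'E'
from h import *
a=eyes.get_image("scene")[:,:,::-1]
go([.4514,.079,-0.0202],9.5)
a=cv2.resize(a[130:260,180:350],None,fx=4,fy=4);cv2.imwrite("pics/s10.png",a)
E
```

```text
time: 7.2
ee_pos: [0.4497, 0.0787, -0.02]
tool_rot: [-0.0, 0.646, 0.763, -0.0]
contact_force: [-1.2, 0.1, 5.7]
gripper_width: 0.0323
7.25 [ 0.4497  0.0787 -0.02  ] zaxis [ 0. -0. -1.] w 0.0323 F [-1.5 -0.4  4.9] move [-0.0, 0.0018, 0.0002, np.float64(-0.0)]
```

View pics/s10.png

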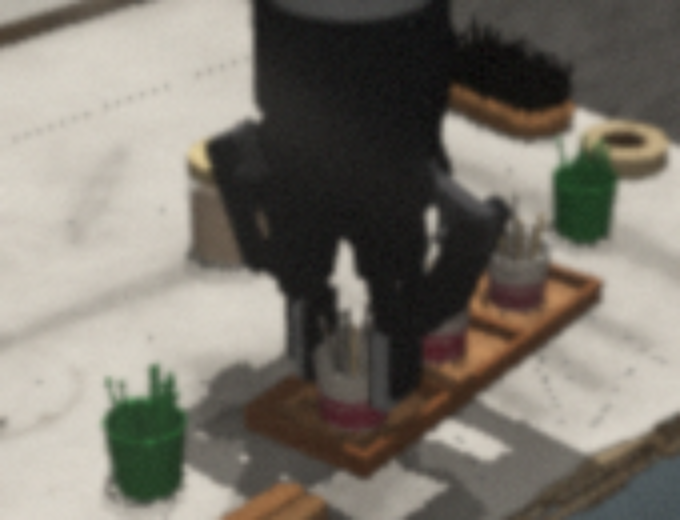

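Upward force of 5 N at the expected height, and the foot is at (350,430) on the compartment floor. Opening gently, then lifting.

```bash
python3 -m creep '[{"tx":0,"ty":0,"tz":0,"ax":0,"ay":0,"az":0,"jaw":0.2},{"tx":0,"ty":0,"tz":0,"ax":0,"ay":0,"az":0,"jaw":0.1},{"tx":0,"ty":0,"tz":0,"ax":0,"ay":0,"az":0,"jaw":-0.1},{"tx":0,"ty":0,"tz":0,"ax":0,"ay":0,"az":0,"jaw":-0.3},{"tx":0,"ty":0,"tz":0,"ax":0,"ay":0,"az":0,"jaw":-0.5},{"tx":0,"ty":0,"tz":0,"ax":0,"ay":0,"az":0,"jaw":-0.5},{"tx":0,"ty":0,"tz":-0.02,"ax":0,"ay":0,"az":0,"jaw":-0.5},{"tx":0,"ty":0,"tz":-0.05,"ax":0,"ay":0,"az":0,"jaw":-0.5},{"tx":0,"ty":0,"tz":-0.1,"ax":0,"ay":0,"az":0,"jaw":-0.5},{"tx":0,"ty":0,"tz":-0.15,"ax":0,"ay":0,"az":0,"jaw":-0.5},{"tx":0,"ty":0,"tz":-0.15,"ax":0,"ay":0,"az":0,"jaw":-0.5}]' 25
python3 - <<'E'
from h import *
go([.45,-.2,.13],9.5)
a=eyes.get_image("scene")[:,:,::-1]
a=cv2.resize(a[130:260,180:350],None,fx=4,fy=4);cv2.imwrite("pics/s11.png",a)
E
```

```text
time: 8.35
ee_pos: [0.4553, 0.0793, 0.1359]
tool_rot: [0.005, 0.646, 0.763, 0.005]
contact_force: [1.6, -1.0, 0.2]
gripper_width: 0.064
8.35 [0.4553 0.0793 0.1359] zaxis [ 0.0137  0.0011 -0.9999] w 0.064 F [ 1.6 -1.   0.2] move [-0.2746, -0.0514, 0.0055, np.float64(0.0001)]
```

View pics/s11.png

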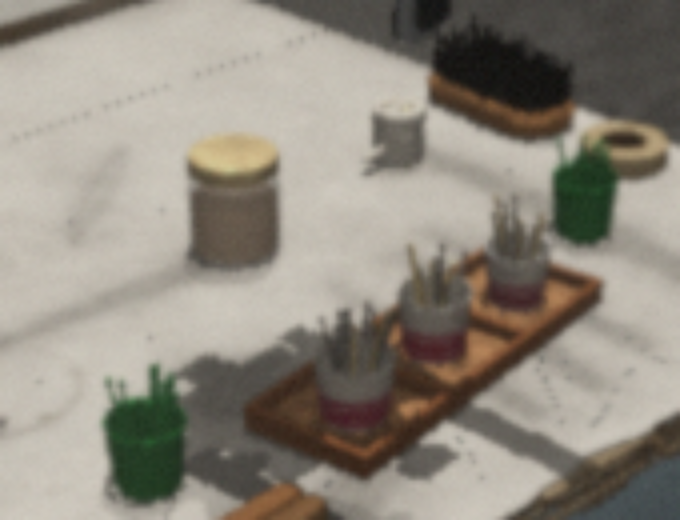

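All three cups stand in the tray and the gripper is clear. I'll move the arm aside for a check from above.

```bash
python3 -m creep '[{"tx":-0.05,"ty":-0.0,"tz":-0.02,"ax":0,"ay":0,"az":0,"jaw":-0.5},{"tx":-0.1,"ty":0,"tz":-0.02,"ax":0,"ay":0,"az":0,"jaw":-0.5},{"tx":-0.15,"ty":0,"tz":-0.02,"ax":0,"ay":0,"az":0,"jaw":-0.5},{"tx":-0.2,"ty":0,"tz":-0.02,"ax":0,"ay":0,"az":0,"jaw":-0.5},{"tx":-0.25,"ty":0,"tz":-0.02,"ax":0,"ay":0,"az":0,"jaw":-0.5},{"tx":-0.3,"ty":0,"tz":-0.02,"ax":0,"ay":0,"az":0,"jaw":-0.5},{"tx":-0.3,"ty":0,"tz":-0.02,"ax":0,"ay":0,"az":0,"jaw":-0.5},{"tx":-0.3,"ty":0,"tz":-0.02,"ax":0,"ay":0,"az":0,"jaw":-0.5}]' 25
python3 - <<'E'
from h import *
a=eyes.get_image("top")[:,:,::-1]
a=cv2.resize(a[130:250,160:330],None,fx=4,fy=4,interpolation=cv2.INTER_CUBIC);cv2.imwrite("pics/t11.png",a)
print(onz("scene",(180+356/4,130+424/4),.004), sensors.sense()['qvel'].round(3) if hasattr(sensors.sense()['qvel'],'round') else '')
E
```

```text
time: 9.2
ee_pos: [0.4982, -0.218, 0.1476]
tool_rot: [-0.002, 0.647, 0.762, -0.0]
contact_force: [-0.5, 0.7, 0.3]
gripper_width: 0.0636
[0.44411194 0.08198078 0.004     ] [ 0.032 -0.018  0.015  0.002  0.004 -0.002]
```

View pics/t11.png

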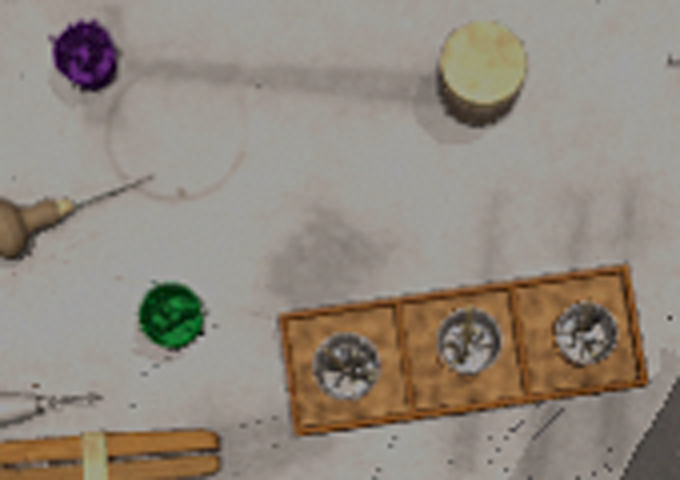

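From above, cup 3 stands centred at (347,366) in the left compartment. The other two are unmoved at (470,342) and (585,334). Handing in.

```bash
python3 -c "
from station import ticket
print(ticket.job_done())"
```

```text
the job is handed in; nothing more can be done
None
```

The third cup now stands upright in the tray's empty compartment, and I handed the job in at about 9.3 s. I gripped it on its wall with the jaws along the tray's x axis. I lowered it until I felt about 5 N from the floor at the expected height, then released it and moved the arm away.

**Last checks:** the top view shows the cup centred in its compartment. The other two cups are unmoved and upright in theirs. The gripper was clear of everything.

**Disagreements:**
- **Fingertip height:** the camera put the fingertips about 43 mm above the reported TCP, more than the stated swing of the pads explains. I went by the image, with force as a guard, so the grasp was made at a reported TCP height of about -24 mm.
- **Cup position:** my rough scene-view estimate of the placed cup's foot is about 8 mm off the compartment centre. The clearer top view shows it centred, and even 8 mm off it would be inside the compartment.
- **Refused call:** the first move call was refused because its rows lacked two keys. The arm did not move.

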